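# Move the red tag carrier to the next rail

## Robot

A 7-joint arm with a two-finger parallel gripper is mounted at the origin on a cart in front of the work surface, level with it; the furniture and walls round the work are solid. World frame = base frame: x ahead of the robot, y to its left, z up, the work surface at z = 0. Lengths are in m, angles in rad, forces in N, time in s.
With the tool pointing down it reaches from about 0.4 to 0.85 m from the base axis. Payload 10.4 kg.
Tool frame: the origin (TCP) lies where the fingers leave the gripper's body, on its centre line; the fingertips stand 73 mm ahead of it and the grasp point (between the pads) lies 54 mm ahead of it; z points along the fingers, y is the direction in which the jaws open and shut (so a half turn about z gives the same grasp; the last joint's range is limited). The gripper opens to 85 mm and grips with 20 to 120 N. Pads are 22 mm wide; open, the fingers measure 114 mm over their backs; the gripper's body (76 mm by 85 mm) begins 54 mm behind the grasp point. The pads swing forward as they close: fully open they stand 13 mm farther back than shut.
Start: joints at [1.266, 0.332, -0.065, 1.46, 0.022, 1.35, -0.088], TCP at [0.174, -0.6, 0.304] pointing down, gripper open.
Joint ranges: [-2.6, 2.6], [-0.5, 2.12], [-1.47, 1.34], [0.16, 2.42], [-1.27, 4.41], [0.06, 2.06], [-2.6, 2.6]. Speed limits (rad/s): [2.22, 2.22, 2.79, 2.79, 3.14, 3.14, 3.14].

## Interface

Orientations are given as a unit quaternion [x, y, z, w].
In Python, from workcell import get_obs, camera, camera_model, hand_in gives the robot as it stands.
- The arm moves only by the shell command python3 -m crank 'ROWS' [FORCE]. ROWS is text: rows parted by semicolons, each of 7 numbers parted by spaces: the shift along the tool's x, y, z in units of 40 mm (1.0 is 40 mm), then the turn, a rotation vector about the tool's x, y, z in units of 8 degrees (1.0 is 8 degrees), then the finger opening in mm, from 0 to 85.4. In form: x y z ax ay az jaw; .... A call has exactly 10 rows; each row shifts and turns the pose as measured when the row begins, along the tool's axes as they then stand; what a row does not reach is not made up. A row lasts 1/10 s, in which the tool goes at most 50 mm and 8.59 degrees, less where a joint would pass 70% of its speed; a pose out of reach is approached as far as the arm can. A call is refused whole if a number of a shift passes 1 or a number of a turn 1, either way. A call with a gripper value outside its range is refused whole. The fingers move at their own pace and stop on an object; FORCE is the grip in N (left out, the last holds). Time passes only in rows, so rows that do not move let the fingers close, or fill a call up. It gives the time, the measured TCP pose, the force and the opening at its end, in the units of the state.
- get_obs(): the state, without advancing time (a new reading comes with each control period).
- camera(name): name is "side" or "top"; returns (picture, depth): 480x640x3 uint8, red, green, blue; 480x640 float32, m along the optical axis (not along the pixel's ray), 0 where there is no reading.
- camera_model(name): a dict with "fx", "fy", "cx", "cy" (pixels), "distortion" ([k1, k2, p1, p2, k3] as OpenCV has them; the pictures are not rectified), "position" and "rotation" of the camera in the world. Camera axes: x right, y up, looking along -z (the intrinsics and any distortion apply to the point x, -y, -z); pixel columns grow to the right and rows downward; lengths in m; the calibration is good to about 2 mm. A picture is of the moment at which its call begins. camera_model takes no time and is no camera call.
- hand_in(): hands the job in, once; it reports no verdict.
The state is a dict: "clock": time; "joint_pos": joint angles; "joint_velocities": joint speeds; "tau": joint torques, N m; "position": TCP position; "ee_rot": TCP orientation; "ft_force": force on the tool from outside, world axes, zero at the start; "torque": the same for the moment, N m; "grip_width": opening from 0.0 (shut) to 1.0 (fully open).
Only numpy, scipy, OpenCV 4.12 (cv2) and the standard library are available. Lean on these libraries where they do the work, as an engineer would, in place of code of your own. Each camera call takes 0.05 s, during which the arm holds its last target.

## Task

The red job is next for the hardness tester: lift the red tag carrier up over the end stop of the rail on the grey base and hang it astride the rail on the yellow base, between that rail's end stops, sitting fully down and upright. Leave the blue carrier hanging where it is.

Things in the scene. Friction and masses are not known exactly. Their poses are not given: they have to be found in the camera images.
- red_grip (a point): Loose red saddle, ~0.15 kg, astride a rail: roof 24x38x4 mm; on it an upright grip fin 12 thick (x), 30 long (y), 46 tall; two flared legs 38 long (y) reach 58 below the roof's underside, gap 18 at the roof, 43 at the bottom. Point: mid fin, 18 below its top, 28 above the roof's upper face, 32 above its underside, which rests on the rail. y along the rail, x across, z up; same either way round.
- blue_grip (a point): The same point on the blue carrier, of the same shape and size, which hangs on the same grey-based rail beside the red one (the order varies; centres 50 to 66 mm apart). It must stay.
- grey_rail_top (a point): Middle of the upper face of the rail both carriers hang on at first: fixed stand, grey base 70x124x10 mm. Steel bar 8 mm thick (x), 18 high, along y, upper face 115 mm above the bench; at each end an upright end stop 8x9 mm rises 22 mm above that face, 106 mm clear between the stops. x across the rail, y along it, z up.
- yellow_rail_top (a point): Middle of the upper face of the next rail, empty at first: a fixed stand of the same shape, sizes and axes with a yellow base. It stands nearer the robot or farther away than the grey one, turned a little differently. A carrier hung here has its grip point 32 mm above this face.

How it is judged:
By the outcome, as a careful person would: the job done as asked, in the order asked, and still so for the second after the job is handed in, with the robot touching nothing.
It also fails if it takes over 35 s, if anything falls off the work surface, if the arm or the gripper's body presses on something with over 40 N, if the wrist force passes 120 N, or if a joint passes its speed limit or range.

## Working session

There is one attempt and no reset: what is moved stays moved. The work goes in short steps, Python scripts to look and compute and a shell command to move; the robot and the scene stay as the last step left them, time stands still between calls to the robot, and variables do not carry over. Pictures are saved under pics/ and viewed, and the job is handed in when it is done.

```bash
mkdir -p pics; ls; cat > h.py <<'E'
import numpy as np, cv2
from workcell import get_obs, camera, camera_model
def cap(n,tag):
    im,d=camera(n); cv2.imwrite(f'pics/{tag}.png',im[:,:,::-1]); np.savez(f'/tmp/{tag}.npz',im=im,d=d); return im,d
def pts(n,uv,depth):
    m=camera_model(n); K=np.array([[m['fx'],0,m['cx']],[0,m['fy'],m['cy']],[0,0,1.]])
    uv=np.asarray(uv,float).reshape(-1,1,2)
    n_=cv2.undistortPoints(uv,K,np.array(m['distortion'],float)).reshape(-1,2)
    depth=np.asarray(depth,float).reshape(-1)
    c=np.c_[n_[:,0]*depth,-n_[:,1]*depth,-depth]
    R=np.array(m['rotation'],float)
    if R.shape!=(3,3):
        from scipy.spatial.transform import Rotation; R=Rotation.from_quat(R).as_matrix()
    return c@R.T+np.array(m['position'])
def plane(n,uv,z):
    a=pts(n,uv,np.ones(len(uv))); o=np.array(camera_model(n)['position']); d=a-o
    return o+d*((z-o[2])/d[:,2])[:,None]
E
python3 - <<'E'
from h import *
print(get_obs())
for n in('side','top'):
    print(camera_model(n)); im,d=cap(n,n+'0'); print((d>0).mean())
E
```

```text
pics
{'clock': 0.0, 'joint_pos': array([ 1.26640444,  0.33286621, -0.06471313,  1.46094063,  0.0215879 ,
        1.34990198, -0.08847764]), 'joint_velocities': array([-0.00223859, -0.00079229,  0.00092326,  0.00012654,  0.00078943,
       -0.00138923,  0.0008373 ]), 'tau': array([-1.99978581e-04, -6.25444865e+01,  4.86336078e-02, -3.91606593e+01,
        1.60809903e-02,  9.95813403e-03,  1.31852502e-05]), 'position': array([ 0.17373182, -0.60008348,  0.30311976]), 'ee_rot': array([ 9.90086598e-01,  1.40456481e-01, -1.24590229e-04, -6.99560741e-04]), 'ft_force': array([-0.07860289,  0.02200133, -0.03863884]), 'torque': array([-0.01007593, -0.01831533,  0.10009355]), 'grip_width': 0.9980021024175049}
{'fx': 560.5103807919684, 'fy': 560.5103807919684, 'cx': 316.3134737318363, 'cy': 239.27314106188433, 'distortion': array([-0.08147363,  0.        ,  0.        ,  0.        ,  0.        ]), 'position': array([ 0.39799704, -0.97722984,  0.64439852]), 'rotation': array([ 0.45805371, -0.03265354, -0.06701662,  0.88579305])}
0.9752799479166666
{'fx': 465.6428765718534, 'fy': 465.6428765718534, 'cx': 308.809627208351, 'cy': 244.34463290219054, 'distortion': array([-0.06722226,  0.        ,  0.        ,  0.        ,  0.        ]), 'position': array([ 0.35386494, -0.2876284 ,  1.00091232]), 'rotation': array([-0.05549927,  0.0822159 ,  0.70763177, -0.69958392])}
0.9959342447916667
```

View pics/side0.png

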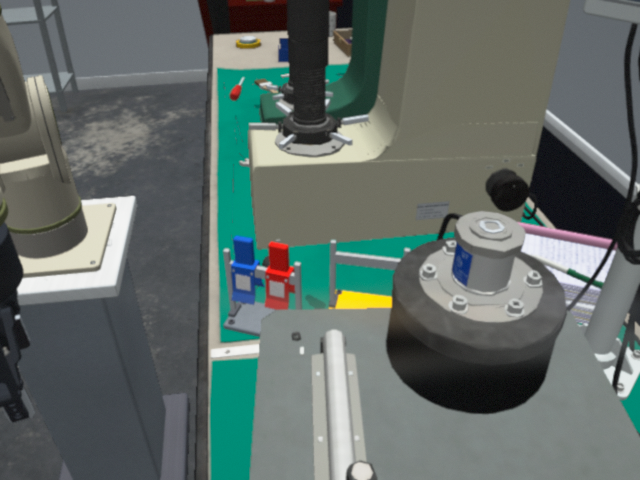

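View pics/top0.png

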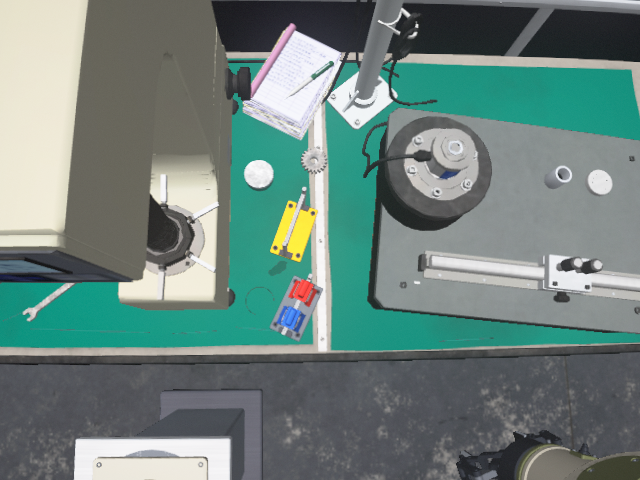

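```bash
cat > meas.py <<'E'
from h import *
def cloud(n,tag):
    z=np.load(f'/tmp/{tag}.npz'); im,d=z['im'],z['d']
    v,u=np.mgrid[0:480,0:640]; P=pts(n,np.c_[u.ravel(),v.ravel()],d.ravel()).reshape(480,640,3)
    P[d==0]=np.nan
    return im,P,cv2.cvtColor(im,cv2.COLOR_RGB2HSV)
def masks(hsv):
    h,s,v=[hsv[...,i].astype(int) for i in range(3)]
    return dict(red=((h<6)|(h>174))&(s>150)&(v>90), blue=(h>105)&(h<125)&(s>150)&(v>90), yellow=(h>20)&(h<32)&(s>170)&(v>120))
E
python3 - <<'E'
from meas import *
np.set_printoptions(precision=4,suppress=True)
for n in('side','top'):
    im,P,hsv=cloud(n,n+'0'); 
    for c,m in masks(hsv).items():
        reg=np.zeros((480,640),bool)
        if n=='top': reg[190:350,260:330]=1
        else: reg[225:320,220:400]=1
        m=m&reg; Q=P[m]; print(n,c,m.sum(),np.nanpercentile(Q,[2,50,98],axis=0).round(4).tolist())
        if c!='yellow':
            zt=np.nanpercentile(Q[:,2],98); T=Q[Q[:,2]>zt-.012]; print('  fin top',len(T),np.nanmean(T,axis=0),T.min(0),T.max(0))
    # height map coarse
    if n=='top':
        for (u,v) in [(50,150),(190,150),(160,230),(220,200),(130,260),(225,300),(430,170),(380,290),(380,120),(450,145),(318,250),(240,85),(258,175),(314,160),(550,270),(375,30),(345,95)]:
            print(u,v,P[v,u])
E
```

```text
side red 1114 [[0.4183, -0.3347, 0.0611], [0.4373, -0.3197, 0.1191], [0.4571, -0.3045, 0.1649]]
  fin top 200 [ 0.4391 -0.3156  0.1607] [ 0.4259 -0.3236  0.1529] [ 0.4525 -0.3016  0.1664]
side blue 1066 [[0.3672, -0.311, 0.0613], [0.3873, -0.296, 0.1184], [0.4068, -0.2809, 0.1646]]
  fin top 177 [ 0.3887 -0.2921  0.1606] [ 0.3758 -0.3004  0.1527] [ 0.4013 -0.281   0.1658]
side yellow 745 [[0.5371, -0.2992, 0.007], [0.5772, -0.2806, 0.0094], [0.625, -0.2569, 0.0116]]
top red 361 [[0.4174, -0.3336, 0.0586], [0.4377, -0.3091, 0.1178], [0.4619, -0.2872, 0.1656]]
  fin top 109 [ 0.4383 -0.3095  0.1632] [ 0.425  -0.3202  0.1548] [ 0.452  -0.2999  0.1672]
top blue 350 [[0.3679, -0.3088, 0.0595], [0.3877, -0.2869, 0.1184], [0.4091, -0.263, 0.1663]]
  fin top 111 [ 0.3879 -0.2854  0.1637] [ 0.3736 -0.2942  0.1588] [ 0.402  -0.2762  0.1683]
top yellow 1216 [[0.5202, -0.3364, 0.005], [0.5799, -0.2971, 0.009], [0.6359, -0.2513, 0.013]]
50 150 [ 0.4651 -0.1427  0.7377]
190 150 [ 0.6551 -0.1236  0.2812]
160 230 [ 0.5032 -0.1032  0.3576]
220 200 [ 0.5971 -0.1604  0.1888]
130 260 [ 0.417  -0.1549  0.6204]
225 300 [ 0.424  -0.1605  0.1002]
430 170 [ 0.6224 -0.5209  0.2743]
380 290 [ 0.4346 -0.4502  0.1555]
380 120 [ 0.8482 -0.499  -0.0015]
450 145 [ 0.6427 -0.5375  0.3317]
318 250 [ 0.5387 -0.3471  0.0003]
240 85 [ 0.8353 -0.1906  0.1738]
258 175 [ 0.7003 -0.2172  0.0322]
314 160 [ 0.7494 -0.3422 -0.005 ]
550 270 [ 0.4581 -0.7394  0.2249]
375 30 [ 0.8903 -0.4416  0.2715]
345 95 [ 0.9071 -0.4173  0.0074]
```

```bash
python3 - <<'E'
import cv2
a=cv2.imread('pics/top0.png')[180:350,240:340]; cv2.imwrite('pics/t0c.png',cv2.resize(a,None,fx=3.5,fy=3.5,interpolation=cv2.INTER_CUBIC))
a=cv2.imread('pics/side0.png')[220:340,200:420]; cv2.imwrite('pics/s0c.png',cv2.resize(a,None,fx=3.5,fy=3.5,interpolation=cv2.INTER_CUBIC))
E
```

```text
(no output)
```

View pics/t0c.png

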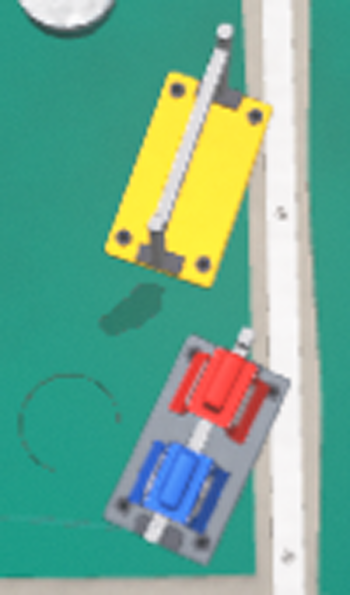

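View pics/s0c.png

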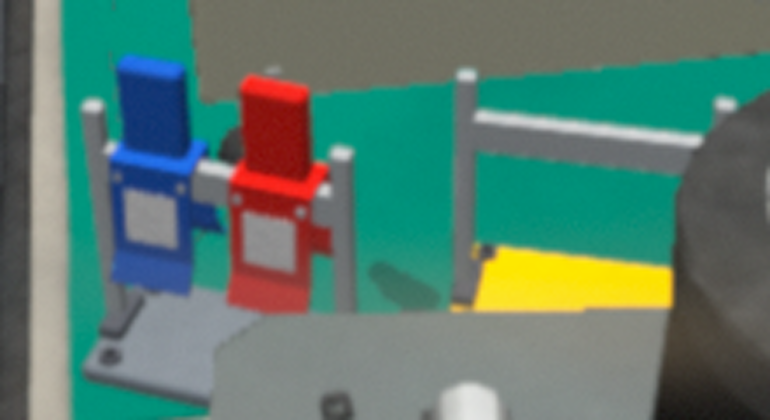

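```bash
python3 - <<'E'
from meas import *
np.set_printoptions(precision=4,suppress=True)
S=lambda n,l: plane('top',np.array(l)/3.5+[240,180]-.36,n)
for nm,l in (('yel stops',[(224,31),(156,224)]),('grey stops',[(245,335),(154,526)])):
    p=S(.137,l); d=p[0]-p[1]; print(nm,p.tolist(),'mid',p.mean(0),'len',np.hypot(*d[:2]),'ang',np.degrees(np.arctan2(d[1],d[0])))
# depth-based: rail points & base
for n in('top','side'):
    im,P,hsv=cloud(n,n+'0'); m=masks(hsv)['yellow']
    reg=np.zeros((480,640),bool)
    if n=='top': reg[190:350,260:330]=1
    else: reg[225:320,220:400]=1
    X=P
    if n=='top':
        cs,_=cv2.findContours((m&reg).astype(np.uint8),0,2); c=np.vstack([q[:,0] for q in cs if len(q)>5])
        w=plane(n,c.astype(float),.01); r=cv2.minAreaRect((w[:,:2]*1000).astype(np.float32)); print('base rect',r)
    # rail: points z in .105-.125, x .52-.64
    for nm,(x0,x1) in dict(yel=(.5,.68),grey=(.34,.49)).items():
        col=hsv[...,1]<60
        k=reg_=(X[...,0]>x0)&(X[...,0]<x1)&(X[...,1]>-.37)&(X[...,1]<-.23)&(X[...,2]>.108)&(X[...,2]<.121)&col
        q=X[k]; 
        if len(q)>8:
            l=cv2.fitLine((q[:,:2]).astype(np.float32),cv2.DIST_HUBER,0,.001,.001).ravel(); print(n,nm,len(q),q.mean(0),'ang',np.degrees(np.arctan2(l[1],l[0])),'pt',l[2:],q.min(0),q.max(0))
        k=(X[...,0]>x0)&(X[...,0]<x1)&(X[...,1]>-.37)&(X[...,1]<-.23)&(X[...,2]>.127)&(X[...,2]<.145)&col
        print('  stops',X[k].tolist()[:12] if k.sum() else None)
# fins: top face
for n in('top','side'):
    im,P,hsv=cloud(n,n+'0')
    reg=np.zeros((480,640),bool)
    if n=='top': reg[190:350,260:330]=1
    else: reg[225:320,220:400]=1
    for c in('red','blue'):
        m=masks(hsv)[c]&reg&(P[...,2]>.161)
        v,u=np.nonzero(m); w=plane(n,np.c_[u,v].astype(float),.165)
        r=cv2.minAreaRect((w[:,:2]*1000).astype(np.float32)); print(n,c,len(u),w.mean(0),r)
E
```

```text
yel stops [[0.6349517132110667, -0.3133607060633277, 0.137], [0.5261779854640124, -0.27524172278429576, 0.137]] mid [ 0.5806 -0.2943  0.137 ] len 0.11525962317402139 ang -19.312651304840827
grey stops [[0.46538396163143236, -0.32240260417567246, 0.137], [0.3654493598043078, -0.273329475608017, 0.137]] mid [ 0.4154 -0.2979  0.137 ] len 0.11133326811768154 ang -26.15345850145627
base rect ((580.7372436523438, -294.2310791015625), (68.09059143066406, 122.28118896484375), 70.55890655517578)
top yel 212 [ 0.5833 -0.2952  0.1139] ang -19.417997 pt [ 0.5833 -0.2952] [ 0.5222 -0.3166  0.1081] [ 0.6331 -0.2725  0.121 ]
  stops [[0.639126721809965, -0.31030469164046653, 0.13358076022579712], [0.6378173929458737, -0.31214123882304645, 0.13754263808670342], [0.6385056300852747, -0.3141463634354733, 0.13543108905364165], [0.6385884925381387, -0.3161007407648392, 0.13516041401471857], [0.6362947331046083, -0.3102169125961677, 0.13600942991970688], [0.6363143576319078, -0.3121618336750296, 0.13592957810634798], [0.6367167301908163, -0.31414328417084036, 0.13467777066325082], [0.6361234640161311, -0
[... 2874 characters left out ...]
6572], [0.36635911923731757, -0.27309443378309295, 0.13449776476577868], [0.3587850999350643, -0.2762750739284612, 0.13576952711807522]]
top red 98 [ 0.4386 -0.3094  0.165 ] ((438.6722412109375, -309.70892333984375), (11.254263877868652, 29.013687133789062), 62.82242202758789)
top blue 105 [ 0.3879 -0.2853  0.165 ] ((387.9412536621094, -285.2916564941406), (11.626620292663574, 29.1626033782959), 64.95948028564453)
side red 116 [ 0.4393 -0.3161  0.165 ] ((439.38531494140625, -316.2588195800781), (15.266426086425781, 29.751697540283203), 64.45365905761719)
side blue 98 [ 0.3887 -0.2925  0.165 ] ((388.52069091796875, -293.250732421875), (15.091651916503906, 28.17658042907715), 65.5230941772461)
```

```bash
cat > plan.py <<'E'
import sys
from h import *
from scipy.spatial.transform import Rotation as R
np.set_printoptions(precision=4,suppress=True)
def target_R(rail_deg): # tool z down, tool y along rail normal (angle rail-90)
    a=np.radians(rail_deg-90); y=np.array([np.cos(a),np.sin(a),0]); z=np.array([0,0,-1.]); return R.from_matrix(np.c_[np.cross(y,z),y,z])
def plan(p1,rail,n):
    o=get_obs(); p=np.array(o['position']); q=R.from_quat(o['ee_rot']); t=target_R(rail)
    print('now',o['clock'],p,'force',o['ft_force'],'w',o['grip_width'],'tilt err deg',np.degrees((q.inv()*t).as_rotvec()))
    for i in range(n):
        d=q.inv().apply((np.array(p1)-p)/(n-i)); rv=(q.inv()*t).as_rotvec()/(n-i)
        print(' '.join('%.2f'%v for v in np.r_[d/.04,np.degrees(rv)/8]),np.linalg.norm(d).round(3))
        p=p+q.apply(d); q=q*R.from_rotvec(rv)
if __name__=='__main__':
    a=list(map(float,sys.argv[1:])); plan(a[:3],a[3],int(a[4]))
E
python3 plan.py .4387 -.3098 .33 -26 10
```

```text
now 0.1 [ 0.1737 -0.6001  0.3032] force [-0.4672 -0.026   0.32  ] w 0.9954957086630807 tilt err deg [-0.0673  0.0286 42.1471]
0.84 -0.51 -0.07 -0.00 0.00 0.53 0.039
0.80 -0.57 -0.07 -0.00 0.00 0.53 0.039
0.75 -0.63 -0.07 -0.00 0.00 0.53 0.039
0.71 -0.68 -0.07 -0.00 0.00 0.53 0.039
0.65 -0.73 -0.07 -0.00 0.00 0.53 0.039
0.60 -0.78 -0.07 -0.00 0.00 0.53 0.039
0.54 -0.82 -0.07 -0.00 0.00 0.53 0.039
0.48 -0.86 -0.07 -0.00 0.00 0.53 0.039
0.41 -0.89 -0.07 -0.00 0.00 0.53 0.039
0.35 -0.92 -0.07 -0.00 0.00 0.53 0.039
```

```bash
python3 -m crank '0.84 -0.51 -0.07 0 0 0.53 50; 0.8 -0.57 -0.07 0 0 0.53 50; 0.75 -0.63 -0.07 0 0 0.53 50; 0.71 -0.68 -0.07 0 0 0.53 50; 0.65 -0.73 -0.07 0 0 0.53 50; 0.6 -0.78 -0.07 0 0 0.53 50; 0.54 -0.82 -0.07 0 0 0.53 50; 0.48 -0.86 -0.07 0 0 0.53 50; 0.41 -0.89 -0.07 0 0 0.53 50; 0.35 -0.92 -0.07 0 0 0.53 50' 40; python3 plan.py .4387 -.3098 .26 -26 8
```

```text
clock: 1.1
position: [0.4468, -0.3075, 0.3272]
ee_rot: [0.969, -0.247, -0.004, -0.002]
ft_force: [1.0, -0.4, 0.4]
grip_width: 0.587
now 1.1 [ 0.4468 -0.3075  0.3272] force [ 0.9691 -0.3634  0.3893] w 0.5866965645315689 tilt err deg [-0.0908  0.5248 -2.5869]
-0.02 0.02 0.21 -0.00 0.01 -0.04 0.008
-0.02 0.02 0.21 -0.00 0.01 -0.04 0.008
-0.02 0.02 0.21 -0.00 0.01 -0.04 0.008
-0.02 0.02 0.21 -0.00 0.01 -0.04 0.008
-0.02 0.02 0.21 -0.00 0.01 -0.04 0.008
-0.02 0.02 0.21 -0.00 0.01 -0.04 0.008
-0.02 0.02 0.21 -0.00 0.01 -0.04 0.008
-0.02 0.02 0.21 -0.00 0.01 -0.04 0.008
```

```bash
python3 -m crank '-0.03 0.02 0.2 0 0.01 -0.06 50; -0.03 0.02 0.2 0 0.01 -0.06 50; -0.03 0.02 0.2 0 0.01 -0.06 50; -0.03 0.02 0.2 0 0.01 -0.06 50; -0.03 0.02 0.2 0 0.01 -0.04 50; -0.03 0.02 0.2 0 0.01 -0.04 50; -0.02 0.02 0.2 0 0.01 -0.02 50; 0 0 0.2 0 0 0 50; 0 0 0 0 0 0 50; 0 0 0 0 0 0 50'; python3 plan.py .4387 -.3098 .204 -26 6; python3 -c "
from h import *
cap('side','s1');cap('top','t1')
for t,a in(('s1',(180,330,190,360)),('t1',(170,350,220,360))):
    i=cv2.imread(f'pics/{t}.png')[a[0]:a[1],a[2]:a[3]];cv2.imwrite(f'pics/{t}c.png',cv2.resize(i,None,fx=3,fy=3))"
```

```text
clock: 2.1
position: [0.4369, -0.3063, 0.2567]
ee_rot: [0.975, -0.221, -0.0, -0.002]
ft_force: [0.3, -0.1, -0.9]
grip_width: 0.584
now 2.1 [ 0.4369 -0.3063  0.2567] force [ 0.2944 -0.0773 -0.9388] w 0.5844722047234046 tilt err deg [-0.1818  0.0651  0.4778]
0.01 0.01 0.22 -0.00 0.00 0.01 0.009
0.01 0.01 0.22 -0.00 0.00 0.01 0.009
0.01 0.01 0.22 -0.00 0.00 0.01 0.009
0.01 0.01 0.22 -0.00 0.00 0.01 0.009
0.01 0.01 0.22 -0.00 0.00 0.01 0.009
0.01 0.01 0.22 -0.00 0.00 0.01 0.009
```

View pics/s1c.png

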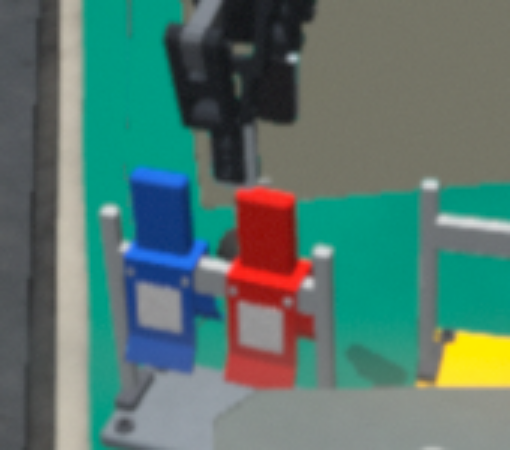

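View pics/t1.png

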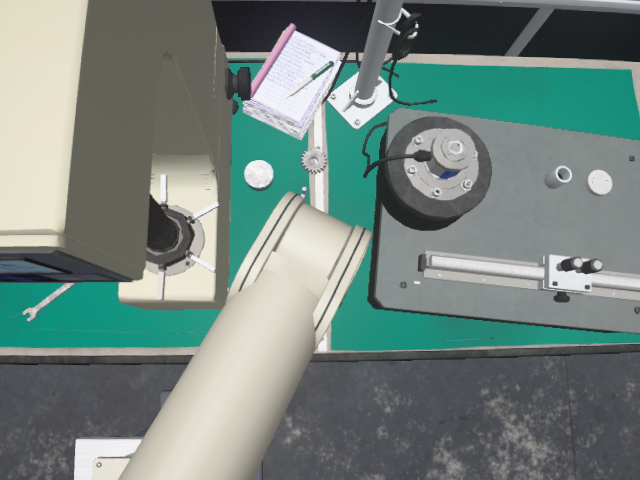

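```bash
python3 -m crank '0.02 0.03 0.22 -0.02 0.01 0.03 50; 0.02 0.03 0.22 -0.01 0 0.03 50; 0.01 0.02 0.22 0 0 0 50; 0.01 0.01 0.22 0 0 0 50; 0 0 0.2 0 0 0 50; 0 0 0.2 0 0 0 50; 0 0 0.04 0 0 0 50; 0 0 0 0 0 0 50; 0 0 0 0 0 0 50; 0 0 0 0 0 0 50'; python3 plan.py .4387 -.3098 .204 -26 3; python3 -c "
from h import *
cap('side','s2')
for t,a in(('s2',(180,330,190,360)),):
    i=cv2.imread(f'pics/{t}.png')[a[0]:a[1],a[2]:a[3]];cv2.imwrite(f'pics/{t}c.png',cv2.resize(i,None,fx=4,fy=4,interpolation=cv2.INTER_CUBIC))"
```

```text
clock: 3.2
position: [0.438, -0.3108, 0.1995]
ee_rot: [0.974, -0.225, 0.0, 0.001]
ft_force: [-1.2, -0.6, 1.2]
grip_width: 0.584
now 3.2 [ 0.438  -0.3108  0.1995] force [-1.234  -0.6205  1.2455] w 0.5843987687047499 tilt err deg [ 0.0739 -0.0539 -0.0047]
0.00 -0.01 -0.04 0.00 -0.00 -0.00 0.002
0.00 -0.01 -0.04 0.00 -0.00 -0.00 0.002
0.00 -0.01 -0.04 0.00 -0.00 -0.00 0.002
```

View pics/s2c.png

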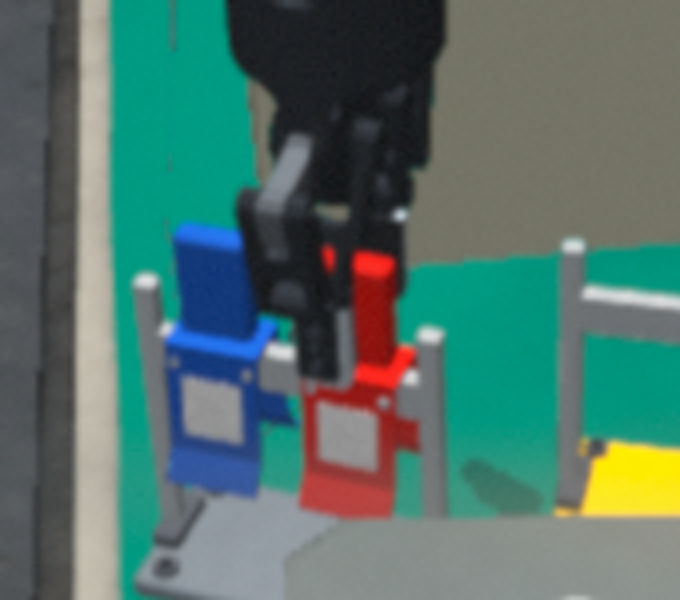

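```bash
python3 -m crank '0 -0.01 -0.04 0 0 0 30; 0 -0.01 -0.04 0 0 0 22; 0 0 0 0 0 0 10; 0 0 0 0 0 0 5; 0 0 0 0 0 0 5; 0 0 0 0 0 0 5; 0 0 0 0 0 0 5; 0 0 0 0 0 0 5; 0 0 0 0 0 0 5; 0 0 0 0 0 0 5' 60; python3 plan.py .4387 -.3098 .204 -26 3
```

```text
clock: 4.25
position: [0.4387, -0.3101, 0.2039]
ee_rot: [0.974, -0.225, 0.001, 0.001]
ft_force: [-1.0, -0.3, -0.3]
grip_width: 0.13
now 4.25 [ 0.4387 -0.3101  0.2039] force [-0.9813 -0.2751 -0.2519] w 0.1301679971796838 tilt err deg [ 0.0854 -0.1367 -0.0026]
-0.00 -0.00 -0.00 0.00 -0.01 -0.00 0.0
-0.00 -0.00 -0.00 0.00 -0.01 -0.00 0.0
-0.00 -0.00 -0.00 0.00 -0.01 -0.00 0.0
```

```bash
python3 -m crank '0 0 -0.1 0 0 0 5; 0 0 -0.2 0 0 0 5; 0 0 -0.3 0 0 0 5; 0 0 -0.35 0 0 0 5; 0 0 -0.4 0 0 0 5; 0 0 -0.4 0 0 0 5; 0 0 -0.4 0 0 0 5; 0 0 -0.4 0 0 0 5; 0 0 -0.25 0 0 0 5; 0 0 -0.1 0 0 0 5'; python3 plan.py .5806 -.2943 .325 -19.4 10; python3 -c "
from h import *
cap('side','s3')
for t,a in(('s3',(150,330,190,430)),):
    i=cv2.imread(f'pics/{t}.png')[a[0]:a[1],a[2]:a[3]];cv2.imwrite(f'pics/{t}c.png',cv2.resize(i,None,fx=3,fy=3,interpolation=cv2.INTER_CUBIC))"
```

```text
clock: 5.25
position: [0.438, -0.3095, 0.3307]
ee_rot: [0.974, -0.225, 0.002, 0.001]
ft_force: [0.4, -0.0, -1.2]
grip_width: 0.134
now 5.25 [ 0.438  -0.3095  0.3307] force [ 0.4195 -0.0028 -1.1917] w 0.13353411815400668 tilt err deg [ 0.1166 -0.2127 -6.5907]
0.30 -0.19 0.01 0.00 -0.00 -0.08 0.014
0.31 -0.19 0.01 0.00 -0.00 -0.08 0.014
0.31 -0.18 0.01 0.00 -0.00 -0.08 0.014
0.31 -0.18 0.01 0.00 -0.00 -0.08 0.014
0.31 -0.18 0.01 0.00 -0.00 -0.08 0.014
0.31 -0.17 0.01 0.00 -0.00 -0.08 0.014
0.32 -0.17 0.01 0.00 -0.00 -0.08 0.014
0.32 -0.17 0.01 0.00 -0.00 -0.08 0.014
0.32 -0.16 0.01 0.00 -0.00 -0.08 0.014
0.32 -0.16 0.01 0.00 -0.00 -0.08 0.014
```

View pics/s3c.png

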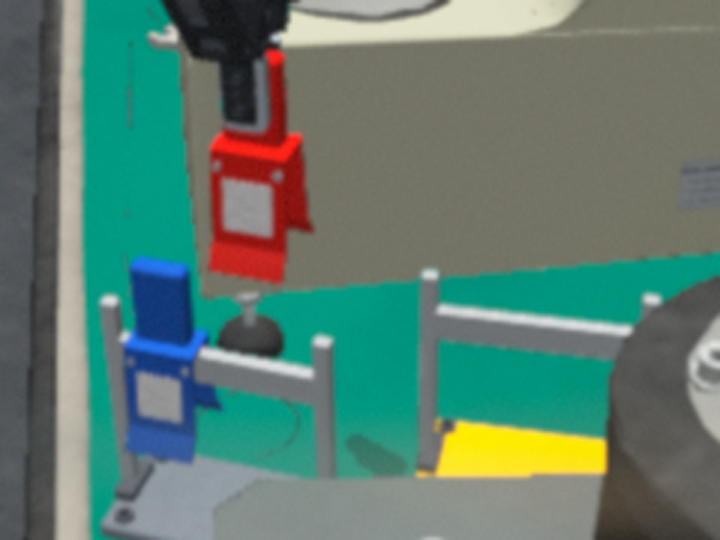

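```bash
python3 -m crank '0.2 -0.12 0 0 0 -0.08 5; 0.31 -0.19 0.01 0 0 -0.08 5; 0.31 -0.18 0.01 0 0 -0.08 5; 0.34 -0.18 0.01 0 0 -0.08 5; 0.34 -0.18 0.01 0 0 -0.08 5; 0.34 -0.18 0.01 0 0 -0.08 5; 0.34 -0.18 0.01 0 -0.01 -0.08 5; 0.33 -0.17 0.01 0 -0.01 -0.08 5; 0.32 -0.17 0.01 0 -0.01 -0.08 5; 0.25 -0.14 0.01 0 0 -0.08 5'; python3 plan.py .5806 -.2943 .325 -19.4 4
```

```text
clock: 6.3
position: [0.5915, -0.2901, 0.318]
ee_rot: [0.987, -0.164, -0.005, -0.002]
ft_force: [-0.5, 0.6, -1.6]
grip_width: 0.126
now 6.3 [ 0.5915 -0.2901  0.318 ] force [-0.4814  0.5754 -1.5908] w 0.1259388957730743 tilt err deg [-0.1624  0.5829  0.5718]
-0.06 0.05 -0.04 -0.01 0.02 0.02 0.003
-0.06 0.05 -0.04 -0.01 0.02 0.02 0.003
-0.06 0.05 -0.04 -0.01 0.02 0.02 0.003
-0.06 0.05 -0.04 -0.01 0.02 0.02 0.003
```

```bash
python3 -m crank '-0.06 0.04 0 0 0.02 0.02 5; -0.06 0.04 0 0 0.02 0.02 5; -0.06 0.04 0 0 0.02 0.02 5; 0 0 0 0 0 0 5; 0 0 0 0 0 0 5; 0 0 0 0 0 0 5; 0 0 0 0 0 0 5; 0 0 0 0 0 0 5; 0 0 0 0 0 0 5; 0 0 0 0 0 0 5'; python3 plan.py .5806 -.2943 .325 -19.4 1; python3 -c "
from h import *
cap('side','s4');cap('top','t4')
for t,a in(('s4',(130,330,190,430)),):
    i=cv2.imread(f'pics/{t}.png')[a[0]:a[1],a[2]:a[3]];cv2.imwrite(f'pics/{t}c.png',cv2.resize(i,None,fx=3,fy=3,interpolation=cv2.INTER_CUBIC))"
```

```text
clock: 7.3
position: [0.5839, -0.2913, 0.3154]
ee_rot: [0.986, -0.167, -0.002, -0.002]
ft_force: [-0.5, -0.0, -1.6]
grip_width: 0.13
now 7.3 [ 0.5839 -0.2913  0.3154] force [-0.4703 -0.0058 -1.5749] w 0.13001523320148878 tilt err deg [-0.2391  0.2404  0.152 ]
-0.05 0.10 -0.24 -0.03 0.03 0.02 0.011
```

View pics/s4c.png

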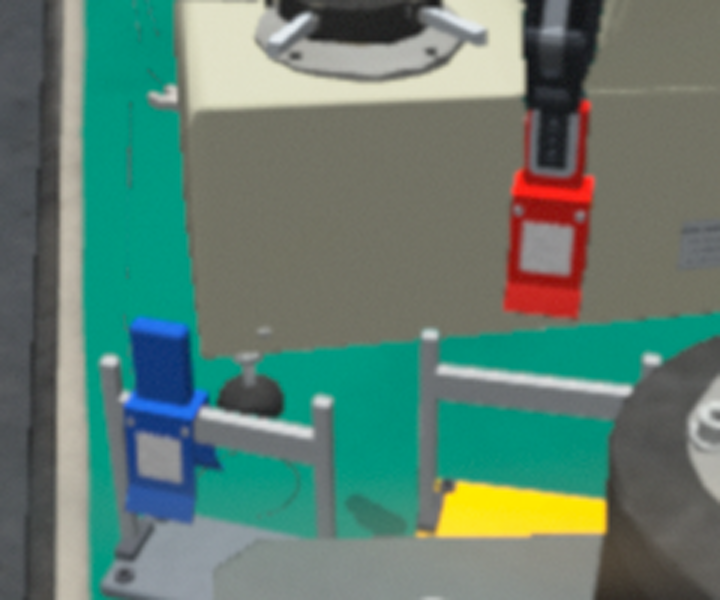

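View pics/t4.png

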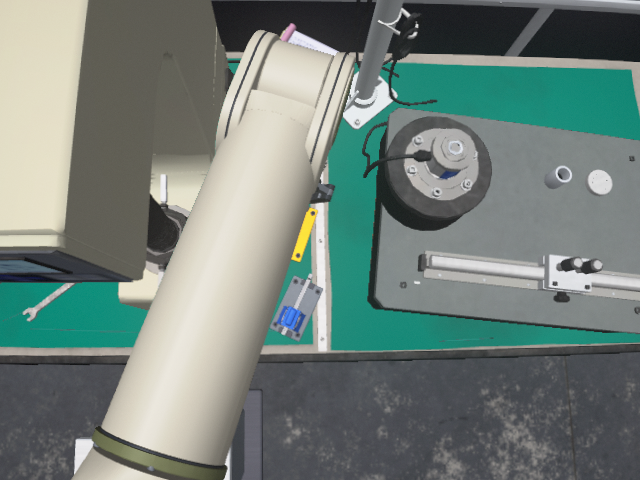

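```bash
python3 -m crank '-0.03 0.04 0.1 -0.02 0.02 0.01 5; -0.02 0.04 0.2 -0.01 0.01 0.01 5; 0 0.02 0.25 0 0 0 5; 0 0 0.3 0 0 0 5; 0 0 0.3 0 0 0 5; 0 0 0.3 0 0 0 5; 0 0 0.2 0 0 0 5; 0 0 0.1 0 0 0 5; 0 0 0 0 0 0 5; 0 0 0 0 0 0 5'; python3 plan.py .5806 -.2943 .225 -19.4 4; python3 - <<'E'
from meas import *
cap('side','s5')
i=cv2.imread('pics/s5.png')[130:330,190:430];cv2.imwrite('pics/s5c.png',cv2.resize(i,None,fx=3,fy=3,interpolation=cv2.INTER_CUBIC))
im,P,hsv=cloud('side','s5'); m=masks(hsv)['red'].copy(); m[:, :300]=0; m[:130]=0
Q=P[m&(P[...,0]>.5)&(P[...,0]<.66)&(P[...,1]<-.2)]; print(len(Q),np.percentile(Q,[2,50,98],axis=0).round(4))
zt=np.percentile(Q[:,2],98.5);T=Q[Q[:,2]>zt-.003];print(zt,T.mean(0))
E
```

```text
clock: 8.4
position: [0.5796, -0.2943, 0.2369]
ee_rot: [0.986, -0.169, -0.001, -0.0]
ft_force: [-0.6, 0.0, -1.6]
grip_width: 0.129
now 8.4 [ 0.5796 -0.2943  0.2369] force [-0.6004  0.0154 -1.5985] w 0.12862389336691266 tilt err deg [-0.008   0.1676 -0.0078]
0.01 -0.00 0.07 -0.00 0.01 -0.00 0.003
0.01 -0.00 0.07 -0.00 0.01 -0.00 0.003
0.01 -0.00 0.07 -0.00 0.01 -0.00 0.003
0.01 -0.00 0.07 -0.00 0.01 -0.00 0.003
773 [[ 0.5578 -0.3212  0.0923]
 [ 0.5769 -0.3082  0.138 ]
 [ 0.5943 -0.2934  0.1942]]
0.19633316498111783 [ 0.58789867 -0.31317992  0.20366623]
```

View pics/s5c.png

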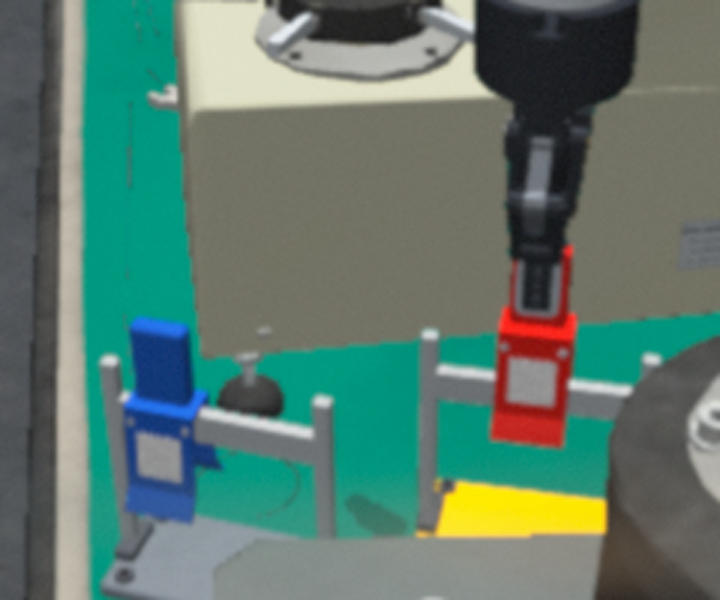

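```bash
python3 -m crank '0 0 0.1 0 0.01 0 5; 0 0 0.12 0 0.01 0 5; 0 0 0.12 0 0 0 5; 0 0 0.12 0 0 0 5; 0 0 0.1 0 0 0 5; 0 0 0.08 0 0 0 5; 0 0 0.04 0 0 0 5; 0 0 0.02 0 0 0 5; 0 0 0 0 0 0 5; 0 0 0 0 0 0 5'; python3 plan.py .5806 -.2943 .204 -19.4 2
```

```text
clock: 9.45
position: [0.5802, -0.2945, 0.2077]
ee_rot: [0.986, -0.169, 0.001, 0.0]
ft_force: [-0.0, 0.7, -2.7]
grip_width: 0.134
now 9.45 [ 0.5802 -0.2945  0.2077] force [-0.048   0.6553 -2.7479] w 0.13430876765601293 tilt err deg [ 0.0073 -0.1284 -0.0111]
0.00 -0.00 0.05 0.00 -0.01 -0.00 0.002
0.00 -0.00 0.05 0.00 -0.01 -0.00 0.002
```

```bash
python3 -m crank '0 0 0.03 0 -0.01 0 5; 0 0 0.02 0 0 0 5; 0 0 0.02 0 0 0 5; 0 0 0.02 0 0 0 5; 0 0 0 0 0 0 5; 0 0 0 0 0 0 5; 0 0 0 0 0 0 5; 0 0 0 0 0 0 5; 0 0 0 0 0 0 5; 0 0 0 0 0 0 5'; python3 plan.py .5806 -.2943 .204 -19.4 2; python3 - <<'E'
from meas import *
cap('side','s6')
i=cv2.imread('pics/s6.png')[130:330,190:430];cv2.imwrite('pics/s6c.png',cv2.resize(i,None,fx=3,fy=3,interpolation=cv2.INTER_CUBIC))
E
```

```text
clock: 10.45
position: [0.5804, -0.2946, 0.2043]
ee_rot: [0.986, -0.169, 0.001, 0.0]
ft_force: [0.4, -0.2, -2.6]
grip_width: 0.13
now 10.45 [ 0.5804 -0.2946  0.2043] force [ 0.4402 -0.1804 -2.6055] w 0.12963439000345442 tilt err deg [ 0.014  -0.0938 -0.0106]
0.00 -0.00 0.00 0.00 -0.01 -0.00 0.0
0.00 -0.00 0.00 0.00 -0.01 -0.00 0.0
```

View pics/s6c.png

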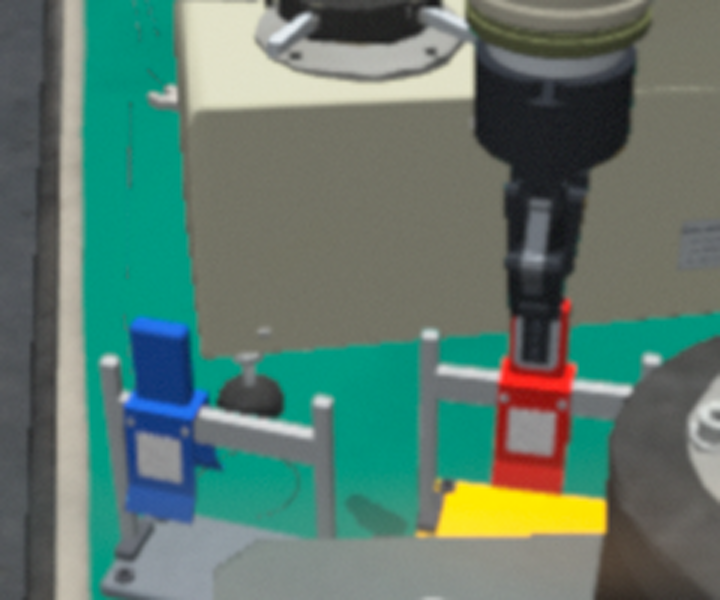

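```bash
python3 -m crank '0 0 0.02 0 0 0 5; 0 0 0.01 0 0 0 5; 0 0 0 0 0 0 5; 0 0 0 0 0 0 5; 0 0 0 0 0 0 5; 0 0 0 0 0 0 5; 0 0 0 0 0 0 5; 0 0 0 0 0 0 5; 0 0 0 0 0 0 5; 0 0 0 0 0 0 5'; python3 plan.py .5806 -.2943 .204 -19.4 2
```

```text
clock: 11.5
position: [0.5805, -0.2946, 0.204]
ee_rot: [0.986, -0.169, 0.001, 0.0]
ft_force: [-0.8, -0.8, 0.3]
grip_width: 0.132
now 11.5 [ 0.5805 -0.2946  0.204 ] force [-0.7653 -0.804   0.3259] w 0.13193732442679307 tilt err deg [ 0.0243 -0.1325 -0.0126]
-0.00 -0.00 0.00 0.00 -0.01 -0.00 0.0
-0.00 -0.00 0.00 0.00 -0.01 -0.00 0.0
```

```bash
python3 -m crank '0 0 0 0 0 0 15; 0 0 0 0 0 0 20; 0 0 0 0 0 0 25; 0 0 0 0 0 0 30; 0 0 0 0 0 0 40; 0 0 0 0 0 0 45; 0 0 0 0 0 0 45; 0 0 0 0 0 0 45; 0 0 0 0 0 0 45; 0 0 0 0 0 0 45'; python3 -m crank '0 0 -0.1 0 0 0 45; 0 0 -0.2 0 0 0 45; 0 0 -0.3 0 0 0 45; 0 0 -0.4 0 0 0 45; 0 0 -0.4 0 0 0 45; 0 0 -0.4 0 0 0 45; 0 0 -0.4 0 0 0 45; 0 0 -0.4 0 0 0 45; 0 0 -0.2 0 0 0 45; 0 0 0 0 0 0 45';  python3 - <<'E'
from meas import *
cap('side','s7')
i=cv2.imread('pics/s7.png')[130:330,190:430];cv2.imwrite('pics/s7c.png',cv2.resize(i,None,fx=3,fy=3,interpolation=cv2.INTER_CUBIC))
E
```

```text
clock: 12.5
position: [0.581, -0.2948, 0.2043]
ee_rot: [0.986, -0.169, 0.002, 0.001]
ft_force: [0.3, 0.1, 0.6]
grip_width: 0.527
clock: 13.5
position: [0.5809, -0.2945, 0.3296]
ee_rot: [0.986, -0.168, 0.005, 0.001]
ft_force: [0.6, 0.1, -0.3]
grip_width: 0.525
```

View pics/s7c.png

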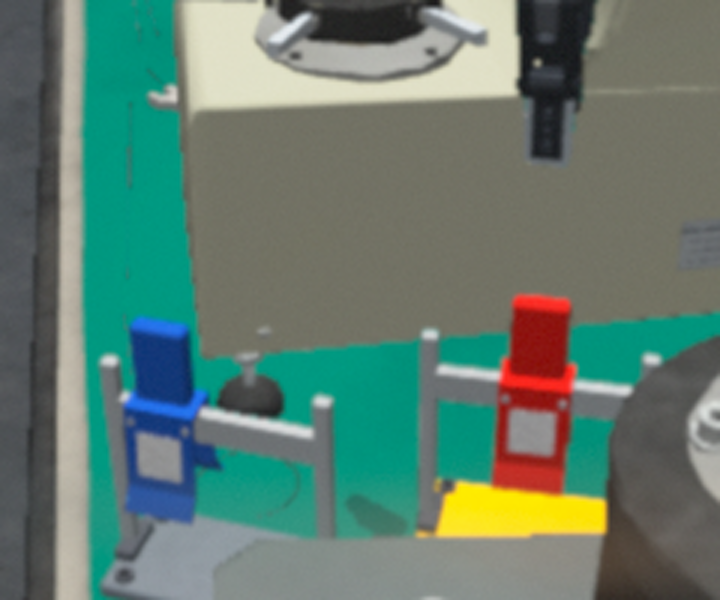

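```bash
python3 - <<'E'
from meas import *
np.set_printoptions(precision=4,suppress=True)
im,P,hsv=cloud('side','s7')
for c,(x0,x1) in dict(red=(.53,.64),blue=(.34,.44)).items():
    m=masks(hsv)[c]&(P[...,0]>x0)&(P[...,0]<x1)&(P[...,1]<-.2)&(P[...,1]>-.36)&(P[...,2]<.18)
    m[:225]=0
    zt=np.percentile(P[m][:,2],98.5); k=m&(P[...,2]>.161); v,u=np.nonzero(k); w=plane('side',np.c_[u,v].astype(float),.165)
    F=P[m&(P[...,2]>.125)&(P[...,2]<.157)]; A=np.c_[F[:,2],F[:,0],np.ones(len(F))]; s=np.linalg.lstsq(A,F[:,1],rcond=None)[0]
    print(c,'ztop',zt,'top',w.mean(0),'fin face dy/dz',s[0],'ang',np.degrees(np.arctan(s[1])))
E
```

```text
red ztop 0.16491244229112698 top [ 0.5804 -0.3001  0.165 ] fin face dy/dz -0.003269369163013439 ang -18.5863631877949
blue ztop 0.1649821375949854 top [ 0.3889 -0.2926  0.165 ] fin face dy/dz -0.0013955281228365342 ang -21.971793604462498
```

```bash
python3 -c "
from workcell import hand_in,get_obs
print(hand_in()); o=get_obs(); print(o['clock'],o['ft_force'])"
```

```text
the job is handed in; nothing more can be done
None
the job is handed in; nothing more can be done
```

The red carrier now hangs astride the yellow-based rail, near the middle between its end stops. I gripped it by the fin, lifted it straight up clear of the grey rail's end stop, lowered it until the force reading showed contact, and let go. The job was handed in at about 13.6 s of the 35 s allowed.

**Red carrier:** in the last side view its fin top measured 0.1649 m, against 0.165 m for a fully seated carrier. The fin face leaned less than 0.5°. It followed the rail at about −18.6°; the rail measured −19.4°.

**Blue carrier:** it did not move. Its fin top was within 0.2 mm of where it started.

**Robot:** the gripper is raised about 125 mm clear, and the wrist force was under 1 N.

**Not checked:** the arm hid the yellow rail from the top camera, so the final check is from the side view only. The far leg can't be seen there; that it straddles the rail follows from the seated height and upright fin. The two cameras also differed by about 6 mm across the rail on the red fin before the move. I put that down to the side-face pixels in the side view and used the top-view values. No check failed.

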